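# Hold a water filter's flush valve open with its key

### The arm

A 6-joint arm with a two-finger parallel gripper is mounted at the origin on a cart in front of the work surface, level with it; the furniture and walls round the work are solid. World frame = base frame: x ahead of the robot, y to its left, z up, the work surface at z = 0. Lengths are in m, angles in degrees, forces in N, time in s.
With the tool pointing down it reaches from about 0.35 to 0.875 m from the base axis. Payload 4.2 kg.
Tool frame: the origin (TCP) lies midway between the tips of the shut fingers; the grasp point (between the pads) lies 19 mm behind it (r.pinch_z is the distance from the TCP to the grasp point, in m); z points along the fingers, y is the line along which they close (so a half turn about z gives the same grasp; the last joint's range is limited). The gripper opens to 87 mm and grips with 3 to 60 N. Pads are 19 mm wide; open, the fingers measure 117 mm over their backs; the gripper's body (75 mm by 190 mm) begins 51 mm behind the grasp point.
Start: joints at [-49.125, 22.042, 0.453, 0, -68.411, -14.817], TCP at [0.275, -0.561, 0.223] pointing down, gripper open.
Joint ranges: [-179.83, 179.83], [-69.29, 118.12], [-61.27, 80.66], [-181.25, 117.63], [-171.15, -9.14], [-177.46, 177.46]. Speed limits (degrees/s): [159.86, 159.86, 180, 180, 180, 180].

### API

Orientations are given as a 3x3 rotation matrix whose columns are the frame's x, y, z axes.
In Python, from station import r, imaging, models gives the robot as it stands. The module is installed in compiled form; this text tells all that it offers.
- The arm moves only by the tool apply_moves, never from a script. Its argument "moves" is a list of rows, each a list of 2 entries, a list of its own where there are three numbers: the shift along the tool's x, y, z in m, then the turn about the tool's z in degrees. A call has 1 to 5 rows; each row shifts and turns the commanded pose from where the row before left it, along the tool's axes as they then stand; what a row does not reach is not made up. A row lasts 1/12 s, in which the tool goes at most 41.7 mm and 7.16 degrees, less where a joint would pass 70% of its speed; a pose out of reach is approached as far as the arm can. A call is refused whole if a number of a shift passes 0.0417 or a number of a turn 7.16, either way. A call with a gripper value outside its range is refused whole. "hand" is the finger opening in m, from 0 to 0.087, set as the call begins (left out, the last holds). The fingers move at their own pace and stop on an object; the grip force is fixed at half the most. Time passes only in rows, so rows that do not move let the fingers close. It gives the time, the measured TCP pose, the force, the opening and the grip force at its end, in the units of the state.
- r.sense(): the state, without advancing time (a new reading comes with each control period).
- imaging.capture(name): name is "scene" or "side" or "wrist"; returns a dict with "frame" (384x512x3 uint8, blue, green, red), "intrinsics" (3x3 intrinsics, pixels), "dist" ([k1, k2, p1, p2, k3] as OpenCV has them; the pictures are not rectified), "eye" and "orientation" of the camera in the world. Camera axes: x right, y down, z forward; pixel columns grow to the right and rows downward; lengths in m; the calibration is good to about 2 mm. A picture is of the moment at which its call begins. There is no depth.
- r.finish_job(): hands the job in; it is judged then, once.
Trained networks look in a picture, given as the dict that the camera call returned (one of the last four; its "shot" number tells which), for a name from the list of things; names that differ only in an ending like _2 or _b are one class to them, and where a whole thing is asked for, a point or a joint stands for the part that bears it (a point fixed in the world has none). Each returns a list of dicts, best first, with "confidence" (0 to 1); they miss things now and then, are a little off and sometimes report something else, mostly with a low value. They report only what shows in the picture. A call takes as long as a camera call. They do not tell look-alikes from the thing itself.
- models.cut_out(picture, target): "region" (384x512 bool, what is visible of it) and "extent" ([left, top, width, height] as shares, 0 to 1, of the picture: columns of its width, rows of its height, round what is visible of it).
- models.place_of(picture, target): "at" ([column, row] as shares, 0 to 1, of the picture: columns of its width, rows of its height: a listed point, or the origin of a listed thing).
The state is a dict: "time_s": time; "joints": joint angles; "joint_velocities": joint speeds; "effort": joint torques, N m; "tcp_pos": TCP position; "ee_rot": TCP orientation; "wrist_force": force on the tool from outside, world axes, zero at the start; "moment": the same for the moment, N m; "gripper_width": opening from 0.0 (shut) to 1.0 (fully open); "gripper_force": force on a finger pad.
Only numpy, scipy, OpenCV 4.12 (cv2) and the standard library are available. Lean on these libraries where they do the work, as an engineer would, in place of code of your own. Each camera call takes 0.05 s, during which the arm holds its last target. There are 200 camera calls.

### The job

Flush the water filter: take the T-handled flush key out of its wooden stand, push its shaft into the valve collar on top of the filter, turning it until the rib on the shaft slips into the collar's slot, and push on against the spring until the key's flange is fully home on the collar. Only then, still pushing it home, turn key and collar clockwise (seen from above) as far as the collar goes. Finish there with the key still held in the gripper, pushed home and turned to the stop: do not let go, as the spring would lift it. Leave the tin, the mug and the drinks can where they stand.

Things in the scene. Friction and masses are not known exactly. Their poses are not given: they have to be found in the camera images.
- flush_key: T-handled flush key, 98 mm tall, 0.11 kg, upright in its stand at the start. Origin: centre of the underside of its round flange (40 mm across, 5 mm thick); z up to the handle. Below: shaft 16 mm thick, 48 mm long, last 7 mm tapering to 10 mm. One rib along the shaft on its +x side: 6 mm wide, out to 14 mm from the axis, from the flange 24 mm down; below that the shaft is plain round
- key_handle (a point): middle of the key's grey handle, 32 mm above the key's origin, same axes: a flat bar 70 mm long (x), 16 mm thick (y; grip it across this), 36 mm high (14 to 50 mm above the key's origin). Below it a small tab, 8 mm wide, stands out from the flange to 27 mm from the axis, over the rib: it shows which way the rib points while the shaft is hidden
- key_stand: pale wooden block 66 x 66 mm, 70 mm high, fixed, with one wide round hole (32 mm, 62 mm deep) in which the key's shaft hangs; the flange rests on its top. Origin: centre of its underside
- water_filter: squat white round countertop filter, 120 mm diameter, fixed to the table, with a steel spout towards its own -x and two brass stubs towards +x; its metal valve collar stands up in the middle, rim 100 mm above the table. Keep the arm clear of the wall that juts out near x 0.65, y -0.4. Origin: centre of its underside
- valve_top (a point): centre of the bore at the collar's flat rim, z up, turning with the collar (51 mm across). Bore 18.8 mm; a slot 8 mm wide leads from it to 17 mm from the axis on this point's +x side, for the rib. Home: the key's origin at this point, its x along this x. A spring pin in the bore meets the shaft 8 mm before home, pushing back 3 N, rising to 6 N at home
- valve (a joint): turn of the collar, rad, clockwise from above: 0 to 1.4 (hard stop). Starts between 0 and 0.5; the slot points 0.7 minus this value anticlockwise from the filter's +x. Stiff (0.12 N m), stays where it is left. The rib has up to 0.2 rad of play each way in the slot
- tuna_tin: bystander: low round tin, 86 mm diameter, 40 mm high, origin at the centre of its underside
- mug: bystander: white mug, 97 mm high, origin at the centre of its underside
- can_1: bystander: drinks can, 66 mm diameter, 115 mm high, origin at the centre of its underside
There are look-alikes about, which are no part of the job. There is more than one size of the flush_key; the one meant has the size given above.

How it is judged:
By the outcome, as a careful person would: the job done as asked, in the order asked, and still so for the second after the job is handed in, while the arm keeps its last pose, push and grip.
It also fails if it takes over 54 s, if anything falls off the work surface, if the arm or the gripper's body presses on something with over 40 N, if the wrist force passes 120 N, or if a joint passes its speed limit or range.

## Working session

There is one attempt and no reset: what is moved stays moved. The work goes in short steps, Python scripts to look and compute and a tool call to move; the robot and the scene stay as the last step left them, time stands still between calls to the robot, and variables do not carry over. Pictures are saved under pics/ and viewed, at most 10 in all, crops included, and the job is handed in when it is done.

Besides the shell and the picture viewer there is one more tool, called after "Emit:" in YAML: its name, and indented under it one key for each argument. apply_moves: Moves the arm, as the interface text tells. Its arguments: {"type":"object","properties":{"moves":{"type":"array"},"hand":{"type":"number"}},"required":["moves"]}

```bash
mkdir -p pics; cat > h.py <<'E'
import numpy as np, cv2
from station import r, imaging, models
def ray(p,uv):
    K=np.array(p["intrinsics"],float);D=np.array(p["dist"],float)
    n=cv2.undistortPoints(np.array([[uv]],float),K,D)[0,0]
    R=np.array(p["orientation"],float)
    if R.shape!=(3,3): raise Exception(str(R))
    d=R@np.array([n[0],n[1],1.]);return np.array(p["eye"],float),d/np.linalg.norm(d)
def at_z(p,uv,z):
    e,d=ray(p,uv);return e+d*(z-e[2])/d[2]
def proj(p,X):
    R=np.array(p["orientation"],float);c=R.T@(np.array(X,float)-np.array(p["eye"],float))
    return cv2.projectPoints(c.reshape(1,1,3),np.zeros(3),np.zeros(3),np.array(p["intrinsics"],float),np.array(p["dist"],float))[0][0,0]
def tri(a,b):
    A=np.zeros((3,3));B=np.zeros(3)
    for e,d in(a,b):
        M=np.eye(3)-np.outer(d,d);A+=M;B+=M@e
    return np.linalg.solve(A,B)
W=np.array([512,384])
E
python3 - <<'E'
from h import *
np.set_printoptions(precision=4,suppress=True)
print({k:v for k,v in r.sense().items() if k in("time_s","tcp_pos","ee_rot","wrist_force","gripper_width")})
ims=[]
for n in("scene","side"):
    p=imaging.capture(n);ims.append(p["frame"]);cv2.imwrite(f"pics/{n}0.png",p["frame"])
    print(n,p["eye"])
    for t in("flush_key","key_handle","key_stand","water_filter","valve_top","tuna_tin","mug","can_1"):
        print(t,[(np.round(np.array(q["at"])*W,1),round(q["confidence"],2)) for q in models.place_of(p,t)])
E
```

```text
{'time_s': 0.0, 'tcp_pos': array([ 0.2743, -0.5609,  0.2215]), 'ee_rot': array([[-0.8984, -0.4391, -0.001 ],
       [-0.4391,  0.8984,  0.0019],
       [ 0.0001,  0.0022, -1.    ]]), 'wrist_force': array([ 0.0251, -0.4105, -0.9749]), 'gripper_width': 1.0013534450521264}
scene [0.2383 0.6054 0.6198]
flush_key [(array([209.3, 235.7]), 0.69), (array([315.2, 237.1]), 0.62)]
key_handle [(array([261.3, 215.1]), 0.76), (array([320. , 235.4]), 0.62)]
key_stand [(array([259. , 246.5]), 0.58)]
water_filter [(array([299.7, 181.7]), 0.79)]
valve_top [(array([300.1, 152.3]), 0.5)]
tuna_tin [(array([267.8, 211.8]), 0.6)]
mug []
can_1 [(array([190.9, 199.7]), 0.58)]
side [0.1413 0.757  0.464 ]
flush_key [(array([252.9, 223.9]), 0.8), (array([196. , 236.8]), 0.72), (array([311.2, 239.9]), 0.7)]
key_handle [(array([315.3, 234. ]), 0.91), (array([196.7, 228.3]), 0.81), (array([252.7, 207.5]), 0.7)]
key_stand [(array([248.3, 253.6]), 0.57)]
water_filter [(array([296.8, 200.5]), 0.95)]
valve_top [(array([294.9, 164.4]), 0.61)]
tuna_tin [(array([258.1, 219.5]), 0.67), (array([249.6, 224.2]), 0.38)]
mug [(array([223.1, 196.5]), 0.74)]
can_1 [(array([172.7, 216.7]), 0.78)]
```

View pics/scene0.png

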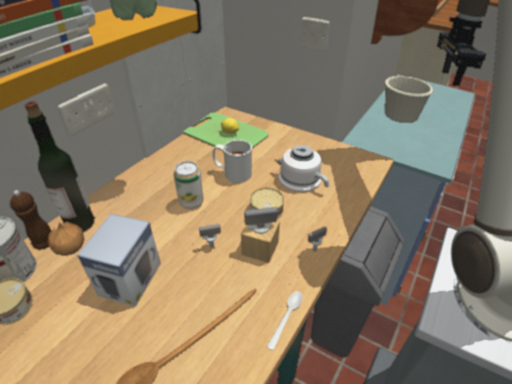

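View pics/side0.png

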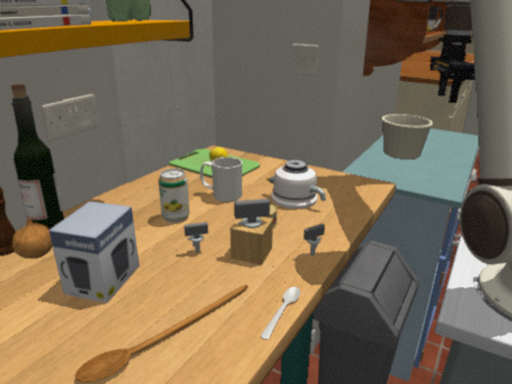

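The scene picture shows three keys: one in the wooden stand (261,215) and two smaller ones standing on the table at (209,235) and (317,237). The side view agrees, with the stand key at (252,210). I choose the key in the stand, as the task describes. The filter is at (300,165), with the tin behind the stand, the mug at (236,160) and the can at (189,185).

```bash
python3 - <<'E'
from h import *
np.set_printoptions(precision=4,suppress=True)
a=imaging.capture("scene");b=imaging.capture("side")
def T(n,ua,ub):
    x=tri(ray(a,ua),ray(b,ub));print(n,x,proj(a,x)-ua,proj(b,x)-ub)
T("handle",(261.3,215.1),(252.7,207.5))
T("stand",(259,246.5),(248.3,253.6))
T("filter",(299.7,181.7),(296.8,200.5))
T("valve",(300.1,152.3),(294.9,164.4))
T("keyR",(320,235.4),(315.3,234))
for p,n,u,z in((a,'h',(261.3,215.1),.102),(b,'h',(252.7,207.5),.102),(a,'v',(300.1,152.3),.1),(b,'v',(294.9,164.4),.1),(b,'can',(172.7,216.7),0),(b,'mug',(223.1,196.5),0),(a,'tin',(267.8,211.8),0)): print(n,at_z(p,u,z))
c=np.hstack([cv2.resize(a["frame"][130:280,190:340],(400,400),interpolation=2),cv2.resize(b["frame"][140:290,180:330],(400,400),interpolation=2)])
cv2.imwrite("pics/crop1.png",c)
p=imaging.capture("wrist");print(p["eye"],p["orientation"],p["intrinsics"])
s=r.sense();print(np.array(s["ee_rot"]).T@(np.array(p["eye"])-s["tcp_pos"]), np.array(s["ee_rot"]).T@np.array(p["orientation"]))
E
```

```text
handle [0.5146 0.1412 0.1008] [0.4264 0.0008] [-0.4591  0.0033]
stand [ 0.5271  0.1329 -0.0147] [-0.6041  0.0101] [ 0.6744 -0.0164]
filter [ 0.5455 -0.1253 -0.0014] [1.4888 0.0137] [-1.6139  0.0375]
valve [ 0.5513 -0.1181  0.1001] [ 1.0891 -0.011 ] [-1.1488  0.0488]
keyR [0.4033 0.0768 0.0431] [-0.5533  0.0141] [ 0.6051 -0.0475]
h [0.5147 0.1428 0.102 ]
h [0.5126 0.1428 0.102 ]
v [ 0.5538 -0.1166  0.1   ]
v [ 0.5491 -0.1201  0.1   ]
can [0.7541 0.1129 0.    ]
mug [ 0.717 -0.044  0.   ]
tin [0.5615 0.0325 0.    ]
[ 0.1989 -0.5967  0.3855] [[-0.4397  0.856   0.2719]
 [ 0.8982  0.4187  0.1342]
 [ 0.001   0.3032 -0.9529]] [[310.4028   0.     261.3008]
 [  0.     310.4028 193.7049]
 [  0.       0.       1.    ]]
[ 0.0835  0.0015 -0.163 ] [[ 0.0004 -0.9529 -0.3032]
 [ 1.      0.0001  0.0011]
 [-0.001  -0.3032  0.9529]]
```

View pics/crop1.png

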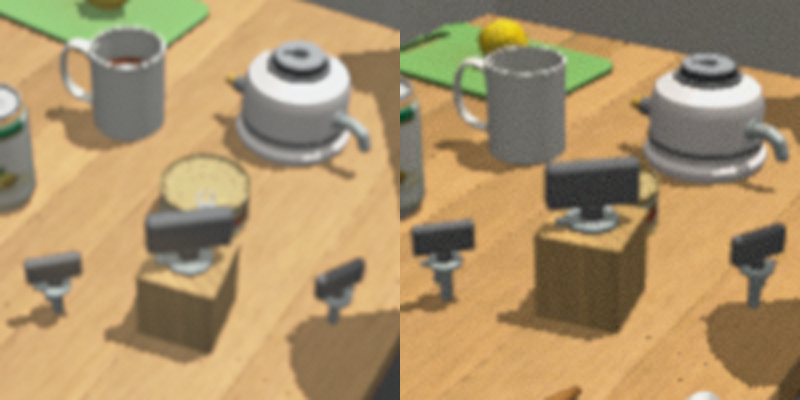

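The crop confirms the choice: the key in the stand is clearly bigger than the two loose ones, and its handle height of 0.101 m matches the expected 0.102 m. Next I go above the filter, then the stand, for wrist views.

Emit:
apply_moves:
  moves:
    - [[-0.015,0.01,-0.02],0]
    - [[-0.032,0.02,-0.02],0]
    - [[-0.033,0.021,-0.014],0]
    - [[-0.033,0.021,-0.014],0]
    - [[-0.033,0.021,-0.012],0]

```text
time_s: 1.47
tcp_pos: [0.365, -0.4133, 0.3033]
ee_rot: [[-0.899, -0.439, 0.001], [-0.439, 0.899, -0.001], [-0.001, -0.001, -1.0]]
wrist_force: [0.2, -0.9, -0.5]
gripper_width: 0.998
gripper_force: 0.0
```

Emit:
apply_moves:
  moves:
    - [[-0.034,0.021,0],0]
    - [[-0.034,0.021,0],0]
    - [[-0.034,0.021,0],0]
    - [[-0.034,0.021,0],0]
    - [[-0.034,0.021,0],0]

```text
time_s: 1.88
tcp_pos: [0.4716, -0.2437, 0.3025]
ee_rot: [[-0.898, -0.439, 0.001], [-0.439, 0.898, -0.0], [-0.001, -0.001, -1.0]]
wrist_force: [0.7, -0.4, -0.3]
gripper_width: 0.997
gripper_force: 0.0
```

Emit:
apply_moves:
  moves:
    - [[-0.034,0.021,0],0]
    - [[-0.034,0.021,0],0]
    - [[-0.034,0.021,0],0]
    - [[-0.02,0.012,0],0]
    - [[0,0,0],0]

```text
time_s: 2.3
tcp_pos: [0.5498, -0.121, 0.3015]
ee_rot: [[-0.896, -0.444, 0.0], [-0.444, 0.896, 0.0], [-0.0, 0.0, -1.0]]
wrist_force: [0.3, -0.5, -0.4]
gripper_width: 1.0
gripper_force: 0.0
```

```bash
python3 - <<'E'
from h import *
np.set_printoptions(precision=4,suppress=True)
s=r.sense();print(s["time_s"],s["tcp_pos"],s["joints"])
p=imaging.capture("wrist");cv2.imwrite("pics/w1.png",p["frame"]);np.save("w1.npy",p,allow_pickle=True)
for t,z in(("valve_top",.1),("water_filter",0),("tuna_tin",0),("mug",0),("key_handle",.102)):
    for q in models.place_of(p,t):
        u=np.array(q["at"])*W;print(t,u,q["confidence"],at_z(p,u,z))
E
```

```text
2.3 [ 0.5498 -0.121   0.3015] [  4.0631  13.3602  -0.6648  -0.0277 -75.9589 -67.7165]
valve_top [254.72   168.8064] 0.87 [ 0.5534 -0.1258  0.1   ]
water_filter [258.6112 150.6048] 0.77 [ 0.5473 -0.1244  0.    ]
water_filter [441.2928 224.7168] 0.19 [0.5216 0.2041 0.    ]
tuna_tin [340.48   207.2064] 0.59 [0.5706 0.0333 0.    ]
mug [254.72   264.8064] 0.81 [ 0.7253 -0.0441  0.    ]
key_handle [445.696  133.2096] 0.78 [0.4119 0.0586 0.102 ]
key_handle [455.5776 231.5904] 0.56 [0.5104 0.1493 0.102 ]
```

View pics/w1.png

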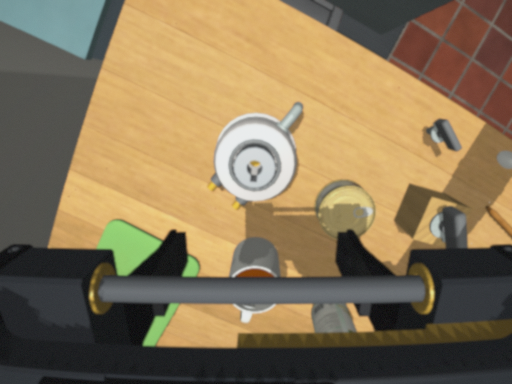

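The wrist view shows the filter and collar at (255,165), spout up-right at (298,107), brass stubs at (213,187) and (237,204), and the stand key at (453,228). I zoom in on the collar slot.

```bash
python3 - <<'E'
from h import *
p=np.load("w1.npy",allow_pickle=True).item();f=p["frame"]
c=np.hstack([cv2.resize(f[140:200,225:285],(400,400),interpolation=2),cv2.resize(f[180:280,400:500],(400,400),interpolation=2)])
cv2.imwrite("pics/crop2.png",c)
np.set_printoptions(precision=4,suppress=True)
for u,z in(((298,107),.05),((213,187),.05),((237,204),.05)):
  d=(at_z(p,u,z)-np.array([.5495,-.125,0]))[:2];print(d,np.degrees(np.arctan2(d[1],d[0])))
E
```

```text
[-0.084   0.0176] 168.13521257991252
[ 0.0639 -0.0373] -30.28455701055465
[0.0718 0.0033] 2.6629425342070747
```

View pics/crop2.png

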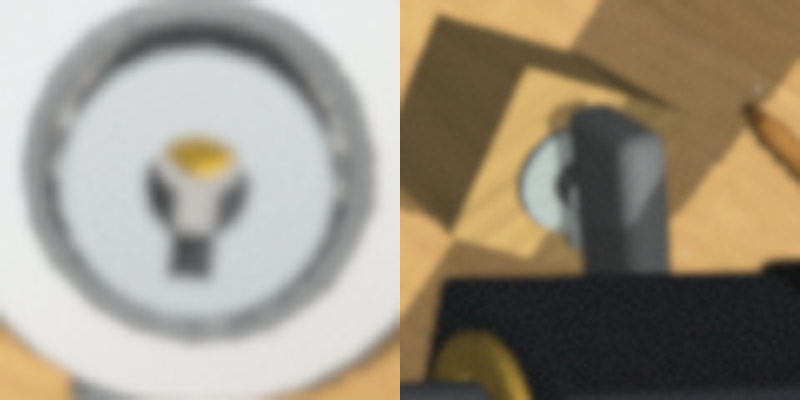

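In the collar crop the slot points down the image, about 20° anticlockwise from world x. The filter's +x is at about -12°, so the valve value is about 0.12 rad. The key's tab is not clear here, so I take a closer oblique view of the stand.

Emit:
apply_moves:
  moves:
    - [[-0.024,0.02,0.02],0]
    - [[-0.025,0.021,0.02],0]
    - [[-0.025,0.021,0.02],0]
    - [[-0.025,0.021,0.02],0]
    - [[-0.024,0.02,0.02],0]

```text
time_s: 3.02
tcp_pos: [0.6132, 0.0221, 0.2017]
ee_rot: [[-0.899, -0.438, 0.001], [-0.438, 0.899, 0.0], [-0.001, -0.0, -1.0]]
wrist_force: [0.9, 0.5, 0.3]
gripper_width: 0.997
gripper_force: 0.0
```

Emit:
apply_moves:
  moves:
    - [[0,0,0],0]
    - [[0,0,0],0]

```text
time_s: 3.18
tcp_pos: [0.6124, 0.0221, 0.2004]
ee_rot: [[-0.898, -0.44, -0.003], [-0.44, 0.898, -0.001], [0.003, 0.001, -1.0]]
wrist_force: [0.6, -0.2, 0.2]
gripper_width: 1.0
gripper_force: 0.0
```

```bash
python3 - <<'E'
from h import *
np.set_printoptions(precision=4,suppress=True)
w=np.load("w1.npy",allow_pickle=True).item()
f=lambda u:at_z(w,(225+u[0]*.15-.5+.075,140+u[1]*.15-.5+.075),.1)
c=f((198,190));e=f((189,272));d=e-c;print("bore",c,d,np.degrees(np.arctan2(d[1],d[0])))
s=r.sense();print(s["time_s"],s["tcp_pos"],s["joints"])
p=imaging.capture("wrist");np.save("w2.npy",p,allow_pickle=True)
for t,z in(("flush_key",.07),("key_handle",.102),("key_stand",0)):
    for q in models.place_of(p,t):
        u=np.array(q["at"])*W;print(t,u,q["confidence"],at_z(p,u,z))
x,y=proj(p,(.513,.143,.09)).astype(int);print(x,y)
x=min(max(x,80),432);y=max(y,75)
cv2.imwrite("pics/w2.png",cv2.resize(p["frame"][y-75:y+75,x-80:x+80],(800,600)[:2] and (640,600),interpolation=2));print(x-80,y-75,"scale4")
E
```

```text
bore [ 0.5528 -0.1267  0.1   ] [0.0145 0.0052 0.    ] 19.86783044726505
3.1833 [0.6124 0.0221 0.2004] [ 17.1849  21.859   -3.1132   0.0018 -65.2289 -81.0843]
flush_key [398.8992 239.8848] 0.86 [0.6019 0.1819 0.07  ]
flush_key [412.2112  22.3104] 0.8 [0.419  0.0778 0.07  ]
flush_key [418.0992 150.4896] 0.72 [0.5133 0.1456 0.07  ]
flush_key [125.184   52.9152] 0.56 [ 0.555  -0.1396  0.07  ]
key_handle [407.3984 247.7184] 0.97 [0.5981 0.173  0.102 ]
key_handle [438.9888 159.5136] 0.81 [0.5139 0.1501 0.102 ]
key_handle [421.4784  19.008 ] 0.65 [0.4261 0.0733 0.102 ]
key_stand [391.68   140.3136] 0.63 [0.5121 0.1474 0.    ]
426 152
346 77 scale4
```

View pics/w2.png

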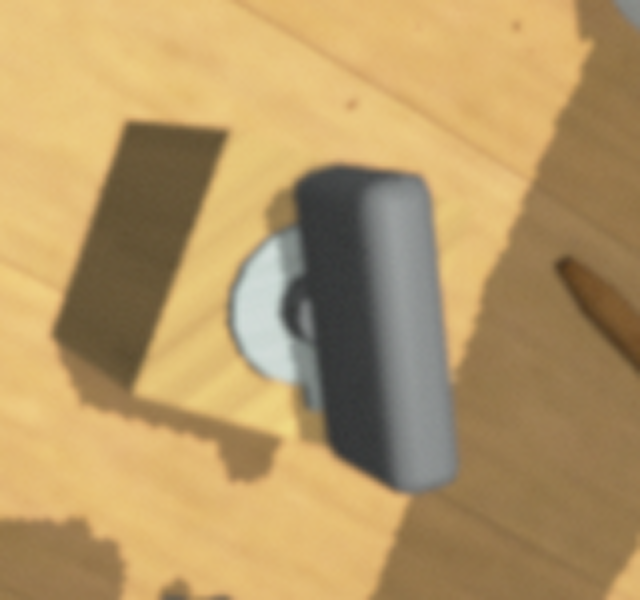

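The crop shows the stand key with its flange at (270,305). The tab peeks out below the handle at (313,395), so the rib points image-down, along -tool x. Next I measure the handle axis from its top face.

```bash
python3 - <<'E'
from h import *
np.set_printoptions(precision=4,suppress=True)
w=np.load("w2.npy",allow_pickle=True).item()
f=lambda u,z:at_z(w,(346+u[0]*.25-.4,77+u[1]*.25-.4),z)
A,B=f((396,175),.12),f((430,490),.12);d=B-A;print("handle",(A+B)/2,d,np.linalg.norm(d),np.degrees(np.arctan2(d[1],d[0])))
A,B=f((360,185),.12),f((396,490),.12);d=B-A;print("edge L",A,B,np.degrees(np.arctan2(d[1],d[0])))
A,B=f((425,185),.12),f((458,480),.12);d=B-A;print("edge R",A,B,np.degrees(np.arctan2(d[1],d[0])))
A=f((228,305),.075);print("flange left",A)
R=np.array(r.sense()["ee_rot"]);print("tool yaw",np.degrees(np.arctan2(R[1,0],R[0,0])))
c=np.array([.513,.1455]);print(R.T@(np.r_[c,.102-.0]-r.sense()["tcp_pos"]))
E
```

```text
handle [0.5126 0.1478 0.12  ] [0.0507 0.0461 0.    ] 0.0685450472508264 42.26110825446696
edge L [0.4923 0.1191 0.12  ] [0.5414 0.1638 0.12  ] 42.34199583174096
edge R [0.486  0.1313 0.12  ] [0.5333 0.1752 0.12  ] 42.88854700852136
flange left [0.5226 0.1304 0.075 ]
tool yaw -154.0403700288767
[0.0355 0.1561 0.1013]
```

Handle length comes out at 68.5 mm against 70 given. Its centre is about (0.513, 0.147) and the yaw is 42°. Moving over it.

Emit:
apply_moves:
  moves:
    - [[0.008,0.039,0],0]
    - [[0.009,0.04,0],0]
    - [[0.009,0.04,0],0]
    - [[0.009,0.0385,0],0]
    - [[0,0,0],-5.5]

```text
time_s: 3.8
tcp_pos: [0.5092, 0.1508, 0.2037]
ee_rot: [[-0.85, -0.527, 0.002], [-0.527, 0.85, 0.003], [-0.003, 0.001, -1.0]]
wrist_force: [-0.3, -0.3, -1.0]
gripper_width: 1.0
gripper_force: 0.0
```

Emit:
apply_moves:
  moves:
    - [[0,0,0],-5.5]
    - [[0,0,0.01],-5.5]
    - [[0,0,0.02],0]
    - [[0,0,0],0]
    - [[0,0,0],0]

```text
time_s: 4.22
tcp_pos: [0.5121, 0.147, 0.1724]
ee_rot: [[-0.738, -0.675, -0.0], [-0.675, 0.738, -0.001], [0.001, -0.0, -1.0]]
wrist_force: [0.6, -0.2, 0.6]
gripper_width: 0.997
gripper_force: 0.0
```

```bash
python3 - <<'E'
from h import *
np.set_printoptions(precision=4,suppress=True)
s=r.sense();print(s["time_s"],s["tcp_pos"],s["joints"],s["wrist_force"])
R=np.array(s["ee_rot"]);print("yaw",np.degrees(np.arctan2(R[1,0],R[0,0])))
p=imaging.capture("wrist");np.save("w3.npy",p,allow_pickle=True)
for t,z in(("flush_key",.07),("key_handle",.102),("key_stand",0)):
    for q in models.place_of(p,t):
        u=np.array(q["at"])*W;print(t,u,q["confidence"],at_z(p,u,z))
cv2.imwrite("pics/w3.png",p["frame"])
E
```

```text
4.2167 [0.5121 0.147  0.1724] [ 33.4843  15.6195 -16.7451   0.0169 -57.6754 -81.0218] [ 0.5819 -0.1629  0.5653]
yaw -137.5284247845242
flush_key [239.3088 272.9856] 0.78 [0.5868 0.1885 0.07  ]
flush_key [290.6112  53.4912] 0.63 [0.4097 0.0872 0.07  ]
flush_key [256.8192 198.2976] 0.61 [0.5179 0.1491 0.07  ]
key_handle [261.376  207.5904] 0.9 [0.5131 0.1502 0.102 ]
key_handle [239.3088 288.192 ] 0.88 [0.582 0.187 0.102]
key_handle [291.584   52.6848] 0.84 [0.4137 0.0879 0.102 ]
key_stand [262.2976 171.3024] 0.92 [0.5083 0.1475 0.    ]
```

View pics/w3.png

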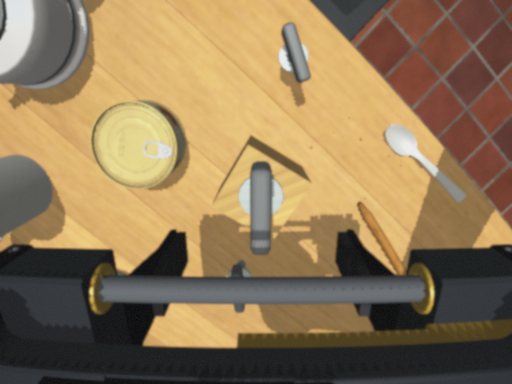

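The gripper is aligned with the handle: the bar runs vertically at column 260, rows 162–254, with the flange showing evenly on both sides. Descending and gripping.

Emit:
apply_moves:
  moves:
    - [[0,0,0.02],0]
    - [[0,0,0.03],0]
    - [[0,0,0.025],0]
    - [[0,0,0.0135],0]
    - [[0,0,0],0]

```text
time_s: 4.83
tcp_pos: [0.5106, 0.1471, 0.0811]
ee_rot: [[-0.737, -0.676, -0.005], [-0.676, 0.737, -0.003], [0.006, 0.001, -1.0]]
wrist_force: [-0.5, 0.3, 0.6]
gripper_width: 1.002
gripper_force: 0.0
```

Emit:
apply_moves:
  hand: 0
  moves:
    - [[0,0,0],0]
    - [[0,0,0],0]
    - [[0,0,0],0]
    - [[0,0,0],0]
    - [[0,0,0],0]

```text
time_s: 5.25
tcp_pos: [0.5128, 0.1484, 0.0846]
ee_rot: [[-0.737, -0.676, 0.002], [-0.676, 0.737, 0.001], [-0.002, -0.0, -1.0]]
wrist_force: [0.2, 0.7, -0.6]
gripper_width: 0.706
gripper_force: 0.0
```

Emit:
apply_moves:
  moves:
    - [[0,0,0],0]
    - [[0,0,0],0]
    - [[0,0,0],0]
    - [[0,0,0],0]
    - [[0,0,0],0]

```text
time_s: 5.67
tcp_pos: [0.5122, 0.1481, 0.0835]
ee_rot: [[-0.737, -0.676, -0.0], [-0.676, 0.737, -0.0], [0.0, 0.0, -1.0]]
wrist_force: [-0.5, -0.3, -0.2]
gripper_width: 0.322
gripper_force: 0.0
```

Emit:
apply_moves:
  moves:
    - [[0,0,0],0]
    - [[0,0,0],0]
    - [[0,0,0],0]
    - [[0,0,0],0]
    - [[0,0,0],0]

```text
time_s: 6.08
tcp_pos: [0.5123, 0.1481, 0.0835]
ee_rot: [[-0.737, -0.676, -0.0], [-0.676, 0.737, -0.0], [0.0, -0.0, -1.0]]
wrist_force: [0.1, -0.9, -0.6]
gripper_width: 0.184
gripper_force: 30.0
```

Emit:
apply_moves:
  moves:
    - [[0,0,-0.01],0]
    - [[0,0,-0.02],0]
    - [[0,0,-0.035],0]
    - [[0,0,-0.035],0]
    - [[0,0,-0.03],0]

```text
time_s: 6.5
tcp_pos: [0.5124, 0.148, 0.2165]
ee_rot: [[-0.736, -0.677, 0.002], [-0.677, 0.736, 0.0], [-0.001, -0.001, -1.0]]
wrist_force: [1.6, 1.2, -1.4]
gripper_width: 0.182
gripper_force: 30.0
```

Emit:
apply_moves:
  moves:
    - [[0,0,-0.015],0]
    - [[0,0,0],0]
    - [[0,0,0],0]

```text
time_s: 6.75
tcp_pos: [0.5121, 0.1482, 0.2295]
ee_rot: [[-0.737, -0.676, 0.001], [-0.676, 0.737, 0.002], [-0.002, 0.0, -1.0]]
wrist_force: [-0.3, -0.3, -1.5]
gripper_width: 0.184
gripper_force: 30.0
```

```bash
python3 - <<'E'
from h import *
np.set_printoptions(precision=4,suppress=True)
s=r.sense();print(s["time_s"],s["tcp_pos"],s["joints"],s["wrist_force"],s["gripper_width"])
P={}
R=np.array(s["ee_rot"]);t=np.array(s["tcp_pos"])
for n in("scene","side","wrist"):
    p=imaging.capture(n);P[n]=p
    for k,o in(("flush_key",(0,0,.051-.019+.0)),("key_handle",0)):
        for q in models.place_of(p,k):
            u=np.array(q["at"])*W;print(n,k,u,round(q["confidence"],2))
    # predicted: pinch at key handle centre; key origin 32mm below
    g=t+R@np.array([0,0,-.019]);print(" pred handle",proj(p,g),"tip",proj(p,g-[0,0,.08]),"ftip",proj(p,t))
np.save("p4.npy",P,allow_pickle=True)
tiles=[]
for n in("scene","side"):
    p=P[n];x,y=proj(p,t-[0,0,.04]).astype(int);print(n,x-25,y-37)
    tiles.append(cv2.resize(p["frame"][y-37:y+38,x-25:x+25],(400,600),interpolation=2))
cv2.imwrite("pics/c4.png",np.hstack(tiles))
E
```

```text
6.75 [0.5121 0.1482 0.2295] [ 33.5649  12.7393 -11.8564  -0.0398 -65.2915 -81.0042] [-0.3059 -0.2974 -1.4656] 0.18430491371760482
scene flush_key [261.5808 174.1056] 0.95
scene flush_key [208.7936 236.1984] 0.84
scene flush_key [317.184  241.6896] 0.56
scene key_handle [260.5056 159.7824] 0.87
scene key_handle [317.184  237.3888] 0.7
scene key_handle [212.0192 229.2096] 0.51
 pred handle [261.9674 159.3938] tip [261.4198 192.8089] ftip [261.8107 167.7933]
side flush_key [252.8256 152.9856] 0.94
side flush_key [313.2928 239.808 ] 0.84
side flush_key [197.6832 236.1984] 0.72
side flush_key [255.0784 138.3168] 0.23
side key_handle [195.7888 229.4016] 0.79
side key_handle [316.1088 232.704 ] 0.78
side key_handle [256.     136.8192] 0.62
 pred handle [251.82  135.848] tip [251.6266 176.9599] ftip [251.752  145.9243]
wrist flush_key [258.2016 238.5024] 0.91
wrist flush_key [288.9216  62.2848] 0.71
wrist key_handle [288.1024  57.984 ] 0.91
wrist key_handle [261.888  262.3104] 0.75
 pred handle [258.5144 264.1377] tip [259.2212 210.0739] ftip [258.7455 247.2509]
scene 236 147
side 226 129
```

View pics/c4.png

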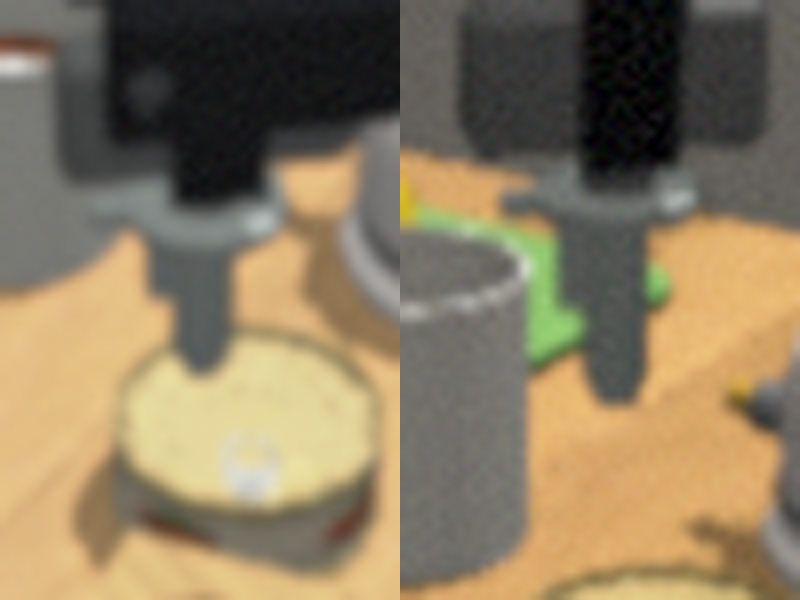

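The key hangs straight in the hand, with the tip within about 2 px of where a centred grasp predicts and the tab and rib to the left (scene (261,193), side (253,179)). Now I refine the grip offset along the handle.

```bash
python3 - <<'E'
from h import *
np.set_printoptions(precision=4,suppress=True)
w=np.load("w3.npy",allow_pickle=True).item()
t=np.array([.5121,.147,.1724]);R=np.array([[-.738,-.675,0],[-.675,.738,0],[0,0,-1]])
g=cv2.cvtColor(w["frame"],cv2.COLOR_BGR2GRAY)
print("col260",[(y,int(g[y,256:265].mean())) for y in list(range(154,172))+list(range(244,262))])
print("row200",[int(v) for v in g[195:205,230:292].mean(0)])
for u,z in(((260,254),.12),((261,163),.12),((261,163),.084),((236,198),.075),((285,198),.075)): print(u,z,R.T@(at_z(w,u,z)-t))
P=np.load("p4.npy",allow_pickle=True).item();t4=np.array([.5121,.1482,.2295])
for n,u in(("scene",(261.58,174.1)),("side",(252.8,153)),("wrist",(258.2,238.5))):
    o=t4+[0,0,-.013+0.0];print(n,"origin resid",np.array(u)-proj(P[n],o),"px/mm toolx",proj(P[n],o+R[:,0]*.001)-proj(P[n],o))
f=P["wrist"]["frame"];cv2.imwrite("pics/c5.png",cv2.resize(f[170:290,200:320],(600,600),interpolation=2))
w=np.load("w1.npy",allow_pickle=True).item();t1=np.array([.5498,-.121,.3015]);R1=np.array([[-.896,-.444,0],[-.444,.896,0],[0,0,-1]])
print("bore in tool",R1.T@([.5528,-.1267,.1]-t1))
E
```

```text
col260 [(154, 183), (155, 190), (156, 192), (157, 193), (158, 193), (159, 190), (160, 173), (161, 133), (162, 92), (163, 73), (164, 71), (165, 71), (166, 72), (167, 75), (168, 83), (169, 95), (170, 110), (171, 123), (244, 141), (245, 140), (246, 133), (247, 119), (248, 100), (249, 93), (250, 91), (251, 90), (252, 88), (253, 87), (254, 94), (255, 109), (256, 118), (257, 121), (258, 121), (259, 121), (260, 121), (261, 120)]
row200 [190, 190, 190, 191, 191, 190, 190, 188, 191, 200, 209, 213, 214, 215, 215, 215, 215, 214, 210, 187, 143, 116, 119, 127, 133, 138, 143, 145, 145, 146, 146, 146, 145, 145, 144, 140, 135, 128, 119, 109, 104, 125, 163, 193, 207, 213, 215, 215, 214, 214, 212, 207, 197, 191, 193, 195, 197, 197, 198, 198, 199, 199]
(260, 254) 0.12 [-0.0348  0.0007  0.0524]
(261, 163) 0.12 [0.0373 0.0014 0.0524]
(261, 163) 0.084 [0.0296 0.0014 0.0884]
(236, 198) 0.075 [-0.0038 -0.0207  0.0974]
(285, 198) 0.075 [-0.0038  0.0227  0.0974]
scene origin resid [-0.1425  0.7558] px/mm toolx [ 0.5211 -0.0558]
side origin resid [1.0772 0.3158] px/mm toolx [ 0.5369 -0.0319]
wrist origin resid [-0.6181  1.0305] px/mm toolx [-0.0004 -1.477 ]
bore in tool [-0.0002 -0.0064  0.2015]
```

View pics/c5.png

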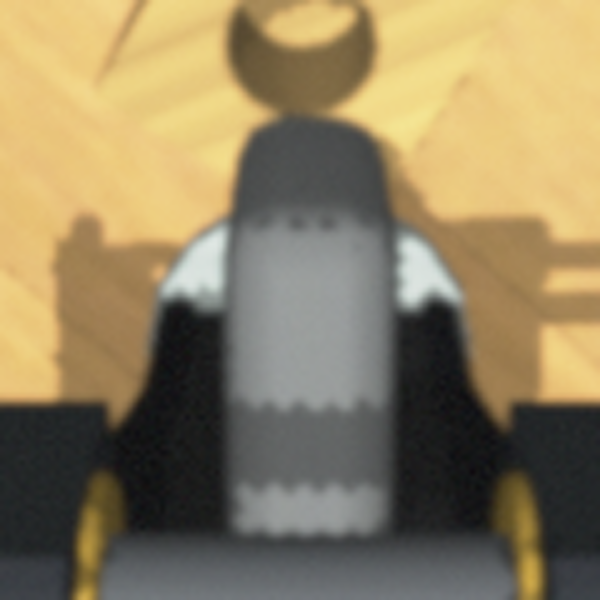

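The grip is centred, with the key axis within about 1 mm of the TCP along the handle. Carrying it to the filter, stopping 45 mm short of the bore for a wrist look.

Emit:
apply_moves:
  moves:
    - [[0.008,-0.018,0],0]
    - [[0.014,-0.031,0],0]
    - [[0.014,-0.031,0],0]
    - [[0.015,-0.033,0],0]
    - [[0.015,-0.033,0],0]

```text
time_s: 7.62
tcp_pos: [0.5627, -0.0053, 0.2284]
ee_rot: [[-0.736, -0.677, -0.0], [-0.677, 0.736, -0.0], [0.0, 0.0, -1.0]]
wrist_force: [0.7, 0.5, -0.1]
gripper_width: 0.182
gripper_force: 30.0
```

Emit:
apply_moves:
  moves:
    - [[0.015,-0.033,0],0]
    - [[0.015,-0.033,0],0]
    - [[0.013,-0.028,0],0]
    - [[0.004,-0.006,0],0]
    - [[0,0,0],5.6]

```text
time_s: 8.03
tcp_pos: [0.5956, -0.112, 0.2276]
ee_rot: [[-0.802, -0.597, -0.001], [-0.597, 0.802, -0.0], [0.001, 0.001, -1.0]]
wrist_force: [0.3, 0.2, -2.4]
gripper_width: 0.182
gripper_force: 30.0
```

Emit:
apply_moves:
  moves:
    - [[0,0,0],5.6]
    - [[0,0,0],5.6]
    - [[0,0,0],5.6]
    - [[0,0,0],0]
    - [[0,0,0],0]

```text
time_s: 8.45
tcp_pos: [0.5953, -0.1092, 0.2284]
ee_rot: [[-0.938, -0.347, -0.0], [-0.347, 0.938, 0.0], [0.0, 0.0, -1.0]]
wrist_force: [-1.0, 0.1, -1.2]
gripper_width: 0.182
gripper_force: 30.0
```

```bash
python3 - <<'E'
from h import *
np.set_printoptions(precision=4,suppress=True)
s=r.sense();R=np.array(s["ee_rot"]);t=np.array(s["tcp_pos"]);print(s["time_s"],t,s["joints"],np.degrees(np.arctan2(R[1,0],R[0,0])))
for i in range(1):
    p=imaging.capture("wrist")
    for q in models.place_of(p,"valve_top"): 
        u=np.array(q["at"])*W;print(u,q["confidence"],at_z(p,u,.1),R.T@(at_z(p,u,.1)-t))
np.save("w6.npy",(p,s),allow_pickle=True)
x,y=proj(p,(.5525,-.1262,.1)).astype(int);print(x-40,y-40)
cv2.imwrite("pics/c6.png",cv2.resize(p["frame"][y-40:y+40,x-40:x+40],(600,600),interpolation=2))
E
```

```text
8.45 [ 0.5953 -0.1092  0.2284] [  4.9081  19.9087  -1.9298  -0.0063 -68.1844 -74.5933] -159.6875324836744
[260.3008 137.7024] 0.55 [ 0.5519 -0.1243  0.1   ] [0.0459 0.0009 0.1284]
218 97
```

View pics/c6.png

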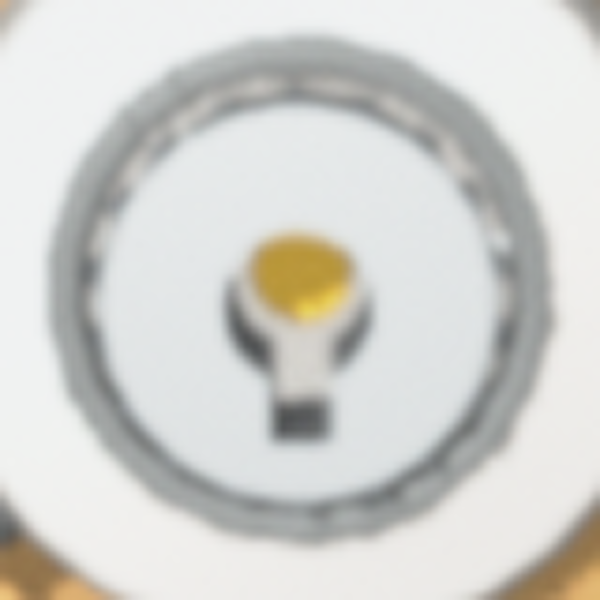

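The crop shows the bore centre at about (297,303), with the slot pointing straight down the image to (301,438). That matches the key's rib direction to within 2°. I now check the camera's sideways bias numerically, using the key's own symmetric outline.

```bash
python3 - <<'E'
from h import *
np.set_printoptions(precision=4,suppress=True)
p,s=np.load("w6.npy",allow_pickle=True);R=np.array(s["ee_rot"]);t=np.array(s["tcp_pos"])
g=cv2.GaussianBlur(cv2.cvtColor(p["frame"],cv2.COLOR_BGR2GRAY),(3,3),0).astype(float)
for y in range(194,262,6): print(y,g[y,216:308:2].astype(int))
# bore subpixel: collar disc and bore profile
for y in (134,136,138,140): print(y,g[y,228:290].astype(int))
print([int(v) for v in g[95:180,250:265].mean(1)])
P=np.load("p4.npy",allow_pickle=True).item()["wrist"]
g=cv2.GaussianBlur(cv2.cvtColor(P["frame"],cv2.COLOR_BGR2GRAY),(3,3),0).astype(float)
print("p4")
for y in range(197,260,6): print(y,g[y,216:308:2].astype(int))
E
```

```text
194 [197 199 199 200 200 201 202 202 202 200 198 204 200 179 159 170 159 122
 102  98  97  94  94  99 102 101 105 123 152 176 182 185 184 185 186 185
 184 167 130 120 119 120 121 124 144 179]
200 [200 199 196 194 195 196 196 196 196 199 201 202 201 195 179 158 113  76
  72  72  73  72  72  71  70  70  69  67  64  79 142 174 169 149 128 126
 124 121 121 119 119 119 119 118 120 146]
206 [196 195 195 195 196 197 197 196 197 197 195 192 166 130 121 100  75  74
  74  75  76  75  75  74  73  72  71  69  66  63  74 112 126 128 129 129
 129 127 125 124 124 125 125 124 123 123]
212 [190 193 197 200 201 199 198 198 197 195 194 189 158 126 113  88  77  82
  89  94  97  96  96  95  94  94  92  87  78  68  65  90 120 127 128 125
 124 125 125 127 127 126 125 124 124 123]
218 [187 188 189 191 192 193 190 189 188 187 174 158 188 208 166 106 116 128
 132 135 137 137 136 136 135 135 134 130 123 115  97  93 128 129 115 115
 125 127 127 127 127 125 125 124 124 125]
224 [189 188 189 191 192 191 190 187 166 134 136 142 142 139 118 111 128 137
 142 148 150 150 149 148 148 147 146 140 132 123 108  93 126 14
[... 4072 characters left out ...]
8 129 140
 147 153 156 157 157 156 156 156 154 149 139 131 114  77  40  33  30  26
  24  27  62 113 127 128 128 129 133 140]
245 [130 131 133 133 131 123  94  39  21  20  23  28  26  29  53  98 128 139
 146 153 157 157 157 157 156 156 155 149 140 130 112  74  36  29  28  25
  22  22  33  83 124 131 131 129 127 131]
251 [ 53  53  64 109 116  68  27  21  19  22  24  26  26  28  45  76  93 111
 114 116 132 123 118 135 133 123 133 123 102 104  93  60  31  26  27  25
  21  20  21  22  53 102 117  78  54  56]
257 [ 36  35  31  29  22  19  19  19  21  25  26  27  27  27  42  71  86  91
  96  99 100 101 101 101 101 101 100  97  93  88  79  55  31  28  27  26
  25  22  23  21  20  22  31  35  35  37]
```

Emit:
apply_moves:
  moves:
    - [[0.0155,-0.002,0],0]
    - [[0.0155,-0.002,0],0]
    - [[0.0155,0,0.015],0]
    - [[0,0,0.025],0]
    - [[0,0,0.0135],0]

```text
time_s: 8.97
tcp_pos: [0.5514, -0.1293, 0.1735]
ee_rot: [[-0.939, -0.345, -0.002], [-0.345, 0.939, 0.001], [0.001, 0.001, -1.0]]
wrist_force: [-0.2, 0.1, -2.0]
gripper_width: 0.182
gripper_force: 30.0
```

Emit:
apply_moves:
  moves:
    - [[0,0,0],0]
    - [[0,0,0],0]

```text
time_s: 9.13
tcp_pos: [0.553, -0.1294, 0.1749]
ee_rot: [[-0.938, -0.346, -0.001], [-0.346, 0.938, -0.001], [0.001, -0.0, -1.0]]
wrist_force: [0.4, 1.0, -0.4]
gripper_width: 0.186
gripper_force: 30.0
```

```bash
python3 - <<'E'
from h import *
np.set_printoptions(precision=4,suppress=True,linewidth=200)
s=r.sense();R=np.array(s["ee_rot"]);t=np.array(s["tcp_pos"]);print(s["time_s"],t,s["wrist_force"],np.degrees(np.arctan2(R[1,0],R[0,0])))
for n in("scene","side"):
    p=imaging.capture(n);g=cv2.GaussianBlur(cv2.cvtColor(p["frame"],cv2.COLOR_BGR2GRAY),(3,3),0)
    tip=proj(p,t-[0,0,.061]);print(n,"tip pred",tip,"px/mm x,y",proj(p,t+R[:,0]*.01)-proj(p,t),proj(p,t+R[:,1]*.01)-proj(p,t))
    y0=int(tip[1]);x0=int(tip[0]);print("cols from",x0-24)
    for y in range(y0-20,y0+26,2): print(y,g[y,x0-24:x0+25].astype(int))
E
```

```text
9.1333 [ 0.553  -0.1294  0.1749] [ 0.3608  0.9747 -0.4099] -159.77115359593182
scene tip pred [302.9467 145.7236] px/mm x,y [3.9429 0.4345] [-0.3971  1.9292]
cols from 278
125 [200 199 198 196 192 186 180 172 162 151 141 131 122 114 106 100  96  96  96  96  95  87  69  44  25  19  20  21  21  25  39  59  73  75  70  65  64  65  66  70  79  92 101 105 105 105 106 106 105]
127 [200 199 199 198 196 192 191 193 195 196 194 189 182 171 156 139 126 119 118 120 121 116  98  73  51  39  33  30  32  43  69 101 124 125 112  99  95  94  94  96  99 103 105 105 105 105 106 105 105]
129 [199 199 198 196 195 194 195 197 200 201 200 197 192 188 181 170 157 145 135 128 125 125 122 115 104  94  87  86  89  97 108 121 127 124 116 109 105 105 105 105 105 106 105 105 105 105 105 106 106]
131 [198 197 196 196 197 198 199 199 199 196 191 185 183 183 183 183 182 179 173 160 139 120 113 114 117 118 118 119 122 124 124 121 116 110 106 104 104 104 104 104 104 104 105 105 105 105 105 105 105]
133 [199 198 198 199 201 201 200 197 192 187 184 183 184 184 184 184 184 185 185 178 156 124  99  90  92  94  96 100 110
[... 7461 characters left out ...]
9 239 240 240 241 243 243 243 243 243 243 243 243 242 242 242 240 233 215 191 176 173 174 174]
177 [101  98 101 106 111 115 120 126 132 138 145 151 157 170 195 219 232 238 241 242 243 243 243 243 243 243 243 243 243 243 243 243 243 243 242 242 241 239 236 231 223 211 196 180 169 166 170 175 176]
179 [ 68  72  83  96 105 111 115 117 121 124 128 130 133 140 152 165 177 191 204 211 215 219 221 223 225 227 228 229 228 226 225 223 221 218 215 211 204 198 191 183 175 169 163 158 154 157 168 175 177]
181 [ 67  68  81  95 103 108 111 113 114 116 118 121 123 124 127 129 132 138 144 149 154 159 162 165 167 169 172 172 171 170 168 167 166 164 162 160 158 157 156 154 151 148 145 143 145 156 169 176 177]
```

Key tip and collar line up within about 1 mm in the scene and side profiles. Descending slowly, watching the force.

Emit:
apply_moves:
  moves:
    - [[-0.0005,0,0.004],0]
    - [[0,0,0.004],0]
    - [[0,0,0.004],0]
    - [[0,0,0.002],0]
    - [[0,0,0.002],0]

```text
time_s: 9.65
tcp_pos: [0.5535, -0.1291, 0.1587]
ee_rot: [[-0.939, -0.345, -0.0], [-0.345, 0.939, -0.0], [0.0, 0.0, -1.0]]
wrist_force: [0.2, -0.7, -0.9]
gripper_width: 0.184
gripper_force: 30.0
```

Emit:
apply_moves:
  moves:
    - [[0,0,0.002],0]
    - [[0,0,0.002],0]
    - [[0,0,0.002],0]
    - [[0,0,0],0]

```text
time_s: 9.98
tcp_pos: [0.5533, -0.1291, 0.1525]
ee_rot: [[-0.939, -0.345, -0.001], [-0.345, 0.939, 0.0], [0.001, 0.0, -1.0]]
wrist_force: [-0.2, -0.2, -1.2]
gripper_width: 0.183
gripper_force: 30.0
```

The tip is 9 mm into the bore with no contact force. Continuing to rib level.

Emit:
apply_moves:
  moves:
    - [[0,0,0.004],0]
    - [[0,0,0.004],0]
    - [[0,0,0.003],0]
    - [[0,0,0.002],0]
    - [[0,0,0],0]

```text
time_s: 10.4
tcp_pos: [0.5532, -0.1291, 0.1393]
ee_rot: [[-0.939, -0.345, -0.001], [-0.345, 0.939, 0.0], [0.001, 0.001, -1.0]]
wrist_force: [-0.2, 0.2, -0.9]
gripper_width: 0.183
gripper_force: 30.0
```

Emit:
apply_moves:
  moves:
    - [[0,0,0.002],0]
    - [[0,0,0.002],0]
    - [[0,0,0.002],0]
    - [[0,0,0],0]

```text
time_s: 10.73
tcp_pos: [0.5533, -0.1291, 0.1336]
ee_rot: [[-0.939, -0.345, -0.001], [-0.345, 0.939, 0.0], [0.001, 0.0, -1.0]]
wrist_force: [-0.6, 0.8, -0.6]
gripper_width: 0.18
gripper_force: 30.0
```

The rib has entered the slot with no resistance. Pushing on towards the spring.

Emit:
apply_moves:
  moves:
    - [[0,0,0.003],0]
    - [[0,0,0.003],0]
    - [[0,0,0.003],0]
    - [[0,0,0.002],0]
    - [[0,0,0],0]

```text
time_s: 11.15
tcp_pos: [0.5532, -0.1291, 0.1223]
ee_rot: [[-0.939, -0.344, -0.001], [-0.344, 0.939, 0.0], [0.001, 0.001, -1.0]]
wrist_force: [0.3, 0.1, -1.3]
gripper_width: 0.18
gripper_force: 30.0
```

Emit:
apply_moves:
  moves:
    - [[0,0,0.002],0]
    - [[0,0,0.002],0]
    - [[0,0,0.002],0]
    - [[0,0,0],0]

```text
time_s: 11.48
tcp_pos: [0.5539, -0.1292, 0.1173]
ee_rot: [[-0.939, -0.345, 0.001], [-0.345, 0.939, -0.0], [-0.001, -0.0, -1.0]]
wrist_force: [-0.5, 0.8, 3.6]
gripper_width: 0.184
gripper_force: 30.0
```

Emit:
apply_moves:
  moves:
    - [[0,0,0.0015],0]
    - [[0,0,0.0015],0]
    - [[0,0,0.001],0]
    - [[0,0,0],0]

```text
time_s: 11.82
tcp_pos: [0.5539, -0.1292, 0.1135]
ee_rot: [[-0.939, -0.345, 0.001], [-0.345, 0.939, -0.0], [-0.001, -0.001, -1.0]]
wrist_force: [-0.8, -0.1, 3.9]
gripper_width: 0.178
gripper_force: 30.0
```

Emit:
apply_moves:
  moves:
    - [[0,0,0.001],0]
    - [[0,0,0],0]
    - [[0,0,0],0]

```text
time_s: 12.07
tcp_pos: [0.5539, -0.1292, 0.1135]
ee_rot: [[-0.939, -0.345, 0.001], [-0.345, 0.939, -0.0], [-0.001, -0.001, -1.0]]
wrist_force: [-3.3, 1.3, 9.1]
gripper_width: 0.18
gripper_force: 30.0
```

Emit:
apply_moves:
  moves:
    - [[0,0,0.001],0]
    - [[0,0,0],0]
    - [[0,0,0],0]

```text
time_s: 12.32
tcp_pos: [0.554, -0.1292, 0.1134]
ee_rot: [[-0.938, -0.345, 0.002], [-0.345, 0.938, -0.001], [-0.001, -0.001, -1.0]]
wrist_force: [-4.7, 2.1, 13.9]
gripper_width: 0.183
gripper_force: 30.0
```

```bash
python3 - <<'E'
from h import *
np.set_printoptions(precision=4,suppress=True)
for i in range(4):
    imaging.capture("scene");s=r.sense();print(s["tcp_pos"],s["wrist_force"],s["moment"],s["joints"][5])
E
```

```text
[ 0.554  -0.1292  0.1134] [-4.428   3.3001 14.056 ] [ 0.6731  1.3675 -0.0492] -73.04525137438014
[ 0.554  -0.1292  0.1134] [-4.1549  1.9398 14.0348] [ 0.6291  1.3739 -0.0354] -73.04577085268137
[ 0.554  -0.1292  0.1134] [-4.6732  2.4337 12.4066] [ 0.6848  1.3576 -0.009 ] -73.0446399218033
[ 0.554  -0.1292  0.1134] [-5.0996  2.6298 13.056 ] [ 0.6828  1.4427 -0.0108] -73.04253035632476
```

Home: the TCP stays at 0.1134 while the force climbs to 14 N, above the spring's 6 N. Now turning clockwise, still pushing.

Emit:
apply_moves:
  moves:
    - [[0,0,0],4]
    - [[0,0,0],4]
    - [[0,0,0],4]
    - [[0,0,0],4]
    - [[0,0,0],4]

```text
time_s: 12.93
tcp_pos: [0.5539, -0.1292, 0.1134]
ee_rot: [[-1.0, -0.001, 0.001], [-0.001, 1.0, -0.001], [-0.001, -0.001, -1.0]]
wrist_force: [-4.5, 2.0, 12.7]
gripper_width: 0.177
gripper_force: 30.0
```

Emit:
apply_moves:
  moves:
    - [[0,0,0],4]
    - [[0,0,0],4]
    - [[0,0,0],4]
    - [[0,0,0],4]
    - [[0,0,0],0]

```text
time_s: 13.35
tcp_pos: [0.554, -0.129, 0.1134]
ee_rot: [[-0.962, 0.274, 0.002], [0.274, 0.962, -0.0], [-0.002, 0.0, -1.0]]
wrist_force: [-4.1, 2.3, 13.2]
gripper_width: 0.181
gripper_force: 30.0
```

```bash
cat > m.py <<'E'
from h import *
np.set_printoptions(precision=4,suppress=True)
s=r.sense();R=s["ee_rot"];print(s["time_s"],s["tcp_pos"],s["wrist_force"],s["moment"],s["joints"][5],np.degrees(np.arctan2(R[1,0],R[0,0])))
E
python3 m.py
```

```text
13.35 [ 0.554  -0.129   0.1134] [-4.1018  2.3391 13.2418] [ 0.7992  1.3205 -0.0138] -109.17189165541721 164.08178688965444
```

Emit:
apply_moves:
  moves:
    - [[0,0,0],4]
    - [[0,0,0],4]
    - [[0,0,0],4]
    - [[0,0,0],4]
    - [[0,0,0],4]

```text
time_s: 13.77
tcp_pos: [0.5546, -0.1286, 0.1134]
ee_rot: [[-0.81, 0.587, 0.003], [0.587, 0.81, -0.0], [-0.003, 0.002, -1.0]]
wrist_force: [-2.2, 3.4, 12.4]
gripper_width: 0.182
gripper_force: 30.0
```

```bash
python3 m.py
```

```text
13.7667 [ 0.5546 -0.1286  0.1134] [-2.2093  3.4206 12.44  ] [0.9768 1.0558 0.1252] -129.21454423344065 144.05528973401414
```

Emit:
apply_moves:
  moves:
    - [[0,0,0],4]
    - [[0,0,0],4]
    - [[0,0,0],4]
    - [[0,0,0],2]
    - [[0,0,0],0]

```text
time_s: 14.18
tcp_pos: [0.5546, -0.1289, 0.1134]
ee_rot: [[-0.645, 0.764, 0.003], [0.764, 0.645, -0.001], [-0.002, 0.002, -1.0]]
wrist_force: [-3.2, 2.0, 12.7]
gripper_width: 0.179
gripper_force: 30.0
```

```bash
python3 m.py
```

```text
14.1833 [ 0.5546 -0.1289  0.1134] [-3.1676  1.9906 12.6971] [ 0.7458  1.003  -0.0321] -143.10236490281187 130.16245406165243
```

Emit:
apply_moves:
  moves:
    - [[0,0,0],3]
    - [[0,0,0],3]
    - [[0,0,0],3]
    - [[0,0,0],0]

```text
time_s: 14.52
tcp_pos: [0.5546, -0.1291, 0.1134]
ee_rot: [[-0.517, 0.856, 0.003], [0.856, 0.517, -0.001], [-0.002, 0.002, -1.0]]
wrist_force: [-2.8, 2.0, 13.4]
gripper_width: 0.183
gripper_force: 30.0
```

```bash
python3 m.py
```

```text
14.5167 [ 0.5546 -0.1291  0.1134] [-2.7877  2.0087 13.4333] [ 0.5148  0.9716 -0.0215] -152.13369779226335 121.13221022212534
```

Emit:
apply_moves:
  moves:
    - [[0,0,0],3]
    - [[0,0,0],2]
    - [[0,0,0],0]

```text
time_s: 14.77
tcp_pos: [0.5548, -0.129, 0.1134]
ee_rot: [[-0.442, 0.897, 0.003], [0.897, 0.442, -0.001], [-0.002, 0.003, -1.0]]
wrist_force: [-3.1, 3.4, 12.5]
gripper_width: 0.186
gripper_force: 30.0
```

```bash
python3 m.py
```

```text
14.7667 [ 0.5548 -0.129   0.1134] [-3.0829  3.3752 12.5064] [0.6731 0.892  0.2393] -157.05814944041012 116.21929878120746
```

Moment is rising (0.24 N m), close to the predicted stop including play. Turning a little further to confirm it.

Emit:
apply_moves:
  moves:
    - [[0,0,0],2]
    - [[0,0,0],2]
    - [[0,0,0],0]
    - [[0,0,0],0]

```text
time_s: 15.1
tcp_pos: [0.5549, -0.1288, 0.1134]
ee_rot: [[-0.38, 0.925, 0.003], [0.925, 0.38, -0.001], [-0.002, 0.003, -1.0]]
wrist_force: [-1.8, 3.4, 12.0]
gripper_width: 0.186
gripper_force: 30.5
```

```bash
python3 m.py
```

```text
15.1 [ 0.5549 -0.1288  0.1134] [-1.7647  3.448  11.9614] [0.8848 0.8999 0.5271] -160.93809670285376 112.36204410384387
```

The moment is 0.53 N m, far above the collar's 0.12, at the predicted angle. The hard stop is reached and the key is still pressed home with 12 N at z 0.1134. Handing in.

```bash
python3 - <<'E'
from h import *
imaging.capture("side");s=r.sense();print(s["tcp_pos"],s["wrist_force"],s["moment"],s["gripper_width"])
print(r.finish_job())
E
```

```text
[ 0.55493221 -0.12876412  0.11339999] [-2.85229778  3.33643168 12.32763216] [0.86242005 0.83676444 0.51192118] 0.18827456669901635
the job is handed in; nothing more can be done
None
```

I handed the job in at about 15 s of the 54 s: force and position readings show the key pushed home in the collar, turned clockwise to its stop and still held under about 12 N; I had no pictures left to check this by eye.

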